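# Take a coaster from the spring-loaded dispenser and stand the yellow paint jar on it

## Task

Keep paint off the grass: take just the top coaster from the spring-loaded dispenser, so that the next one rises into its place, and lay it flat in the middle of the white ring on the round painting stand. Then stand the yellow paint jar upright in the middle of that coaster and let go.

Things in the scene. Friction and masses are not known exactly. Their poses are not given: they have to be found in the camera images.
- coaster_top: The dispenser's top coaster: blue square stoneware tile with cork inlay, 60 x 60 x 12 mm, 80 g. Origin at the centre of its underside, z up, x and y square to its sides. It starts on a stack of three loose ones, underside 49 mm above the table; its upper 8 mm stand clear of the corner guides. Grip two opposite sides, fingertips 4 to 9 mm below its top, or the next is caught too; lift straight up.
- lift (a joint): Height of the sprung platform under the stack, in the dispenser (fixed, 90 x 90 mm plywood foot, aluminium angle at each corner, their tops 53 mm above the table). 0 m with three coasters on it; rises 0.012, one coaster's thickness, by itself for each one taken off. Gives softly if pushed (65 N/m, stop at -0.008).
- stand_top (a point): Centre of the upper face of the round painting stand, 45 mm above the table: a grey disc 110 mm across with a printed white ring (100 mm outer diameter), on a thin metal stem and a black foot, fixed. A coaster laid on it has its underside 45 mm and its upper face 57 mm above the table. A red model building about 90 mm tall stands behind it.
- jar_yellow: Closed yellow paint jar, white lid: 34 mm in diameter, 43 mm tall, about 50 g, on the table among a red and an olive-green jar (29 mm across, 36 mm tall). Origin at the centre of its underside, z up. Hold it round its sides at any height. A 119 mm tall wooden cabinet stands about 0.1 m or more to the right; jaws closing along world x clear it and the other jars.

How it is judged:
On the way:
1. the top coaster lies flat on the stand within 20 mm of the ring's centre, let go, and the dispenser has risen by one coaster (horizontal distance between coaster_top and stand_top below 0.02 m and height (world z) of coaster_top below 0.049 m and angle between coaster_top's own z axis and vertical below 0.1 rad and value of joint lift between 0.008 and 0.016 m and contact force between the fingers and coaster_top below 0.1 N), for 0.2 s.
At the end, for the whole second after the job is handed in: The coaster taken from the top lies flat on the stand, its centre within 20 mm of the ring's centre; the yellow jar stands upright on it, within 15 mm of its centre and at rest; the dispenser's platform has risen by one coaster only (lift between 0.008 and 0.016) (horizontal distance between coaster_top and stand_top below 0.02 m and height (world z) of coaster_top below 0.049 m and angle between each of coaster_top, jar_yellow's own z axis and vertical below 0.1 rad and value of joint lift between 0.008 and 0.016 m and horizontal distance between jar_yellow and coaster_top below 0.015 m and height (world z) of jar_yellow between 0.053 and 0.061 m and linear speed of each of jar_yellow, coaster_top below 0.02 m/s); the robot touches nothing.
It also fails if it takes over 64 s, if anything falls off the work surface, if the arm or the gripper's body presses on something with over 40 N, if the wrist force passes 120 N, or if a joint passes its speed limit or range.

## Robot

A 7-joint arm with a two-finger parallel gripper is mounted at the origin on a cart in front of the work surface, level with it; the furniture and walls round the work are solid. World frame = base frame: x ahead of the robot, y to its left, z up, the work surface at z = 0. Lengths are in m, angles in rad, forces in N, time in s.
With the tool pointing down it reaches from about 0.4 to 0.85 m from the base axis. Payload 10.4 kg.
Tool frame: the origin (TCP) lies between the finger pads; the fingertips stand 14 mm ahead of it and the grasp point (between the pads) lies 5 mm behind it; z points along the fingers, y is the line along which they close (so a half turn about z gives the same grasp; the last joint's range is limited). The gripper opens to 87 mm and grips with 3 to 60 N. Pads are 19 mm wide; open, the fingers measure 117 mm over their backs; the gripper's body (75 mm by 190 mm) begins 51 mm behind the grasp point.
Start: joints at [1.106, 0.332, -0.065, 1.46, 0.022, 1.35, -0.088], TCP at [0.267, -0.565, 0.199] pointing down, gripper open.
Joint ranges: [-2.6, 2.6], [-0.5, 2.12], [-1.47, 1.34], [0.16, 2.42], [-1.27, 4.41], [0.06, 2.06], [-2.6, 2.6]. Speed limits (rad/s): [2.22, 2.22, 2.79, 2.79, 3.14, 3.14, 3.14].

## Interface

Orientations are given as [roll, pitch, yaw] about the fixed x, y, z axes, in that order (R = Rz(yaw) Ry(pitch) Rx(roll)).
In Python, from station import bot, vision gives the robot as it stands.
- The arm moves only by the shell command python3 -m handwheel 'ROWS' [FORCE]. ROWS is JSON, a list of rows, each a list of 7 numbers: the turn, a rotation vector about the tool's x, y, z in degrees, then the shift along the tool's x, y, z in m, then the opening, from 0 (shut) to 1 (fully open). A call has 1 to 20 rows; each row shifts and turns the commanded pose from where the row before left it, along the tool's axes as they then stand; what a row does not reach is not made up. A row lasts 1/10 s, in which the tool goes at most 50 mm and 8.59 degrees, less where a joint would pass 70% of its speed; a pose out of reach is approached as far as the arm can. A call with a gripper value outside its range is refused whole. The fingers move at their own pace and stop on an object; FORCE is the grip in N (left out, the last holds). Time passes only in rows, so rows that do not move let the fingers close. It gives the time, the measured TCP pose, the force, the opening and the grip force at its end, in the units of the state.
- bot.state(): the state, without advancing time (a new reading comes with each control period).
- vision.camera(name): name is "side" or "top" or "wrist"; returns the picture (384x512x3 uint8, blue, green, red); there is no depth.
- vision.camera_model(name): a dict with "K" (3x3 intrinsics, pixels), "R" (3x3) and "t" (3): a world point X has camera coordinates R X + t. Camera axes: x right, y down, z forward; pixel columns grow to the right and rows downward; lengths in m; the calibration is good to about 2 mm. A picture is of the moment at which its call begins: read the wrist's pose just before it. camera_model takes no time and is no camera call; for the wrist camera it gives the pose at the moment of the call.
- bot.job_done(): hands the job in; it is judged then, once.
Trained networks look in the newest picture that a camera, given by its name, has taken for a name from the list of things; names that differ only in an ending like _2 or _b are one class to them, and where a whole thing is asked for, a point or a joint stands for the part that bears it (a point fixed in the world has none). Each returns a list of dicts, best first, with "score" (0 to 1); they miss things now and then, are a little off and sometimes report something else, mostly with a low value. They report only what shows in the picture. A call takes as long as a camera call.
- vision.boxes_of(name, camera): "point" ([x, y, z] in m, in world coordinates, good to about 4 mm: the middle of the surface that is visible of it).
- vision.masks_of(name, camera): "pixels" (384x512 bool, what is visible of it).
The state is a dict: "time_s": time; "qpos": joint angles; "joint_velocities": joint speeds; "tau": joint torques, N m; "tool_pos": TCP position; "tool_rot": TCP orientation; "ft_force": force on the tool from outside, world axes, zero at the start; "moment": the same for the moment, N m; "width": finger opening in m; "gripper_force": force on a finger pad.
Only numpy, scipy, OpenCV 4.12 (cv2) and the standard library are available. Lean on these libraries where they do the work, as an engineer would, in place of code of your own. Each camera call takes 0.05 s, during which the arm holds its last target. There are 200 camera calls.

## Working session

There is one attempt and no reset: what is moved stays moved. The work goes in short steps, Python scripts to look and compute and a shell command to move; the robot and the scene stay as the last step left them, time stands still between calls to the robot, and variables do not carry over. Pictures are saved under pics/ and viewed, at most 10 in all, crops included, and the job is handed in when it is done.

```bash
mkdir -p pics; ls; cat > h.py <<'E'
import numpy as np, cv2
from station import bot, vision
def pix(cam,u,v,z):
    m=vision.camera_model(cam);K,R,t=[np.array(m[k],float) for k in("K","R","t")]
    d=R.T@np.linalg.inv(K)@[u,v,1]; c=-R.T@t
    return c+d*(z-c[2])/d[2]
def proj(cam,X):
    m=vision.camera_model(cam);K,R,t=[np.array(m[k],float) for k in("K","R","t")]
    p=K@(R@np.array(X)+t); return p[:2]/p[2]
E
python3 - <<'E'
from h import *
s=bot.state();print(s)
for c in("top","side"):
    cv2.imwrite(f"pics/{c}0.png",vision.camera(c))
    m=vision.camera_model(c);print(c,np.round(-np.array(m["R"]).T@m["t"],3))
    for n in("coaster_top","jar_yellow","lift"):
        for b in vision.boxes_of(n,c)[:3]:print(n,np.round(b["point"],4),b["score"])
E
```

```text
pics
{'time_s': 0.0, 'qpos': array([ 1.10638401,  0.33282969, -0.06470423,  1.46095993,  0.02159604,
        1.34990796, -0.08851965]), 'joint_velocities': array([-0.00059758,  0.00088798, -0.00184341,  0.00082775, -0.00115638,
        0.00255099, -0.00018205]), 'tau': array([-1.17687858e-03, -6.23252106e+01,  2.38607847e-02, -3.89903247e+01,
       -6.15055952e-02,  3.95669206e-02,  1.21986595e-04]), 'tool_pos': array([ 0.26704799, -0.56459803,  0.19817143]), 'tool_rot': array([-3.14018449e+00,  6.23820911e-05,  4.41817220e-01]), 'ft_force': array([ 0.27526657,  0.07986726, -0.48369562]), 'moment': array([-0.04437914,  0.04237842, -0.01492117]), 'gripper_force': 0.0, 'width': 0.08717374519819038}
top [ 0.388 -0.057  1.323]
coaster_top [ 0.656  -0.2136  0.0621] 0.6
jar_yellow [ 0.5622 -0.3601  0.0431] 0.67
side [ 0.619 -0.815  0.434]
coaster_top [ 0.6589 -0.2214  0.0582] 0.72
jar_yellow [ 0.5656 -0.3717  0.0314] 0.65
```

View pics/top0.png

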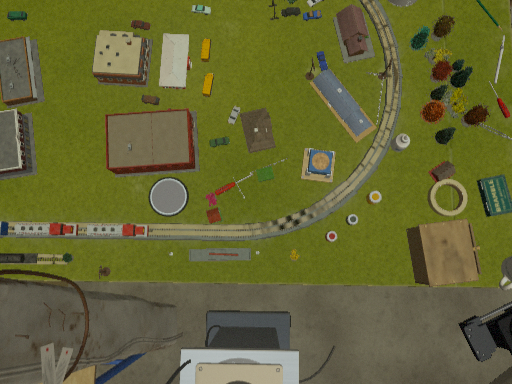

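View pics/side0.png

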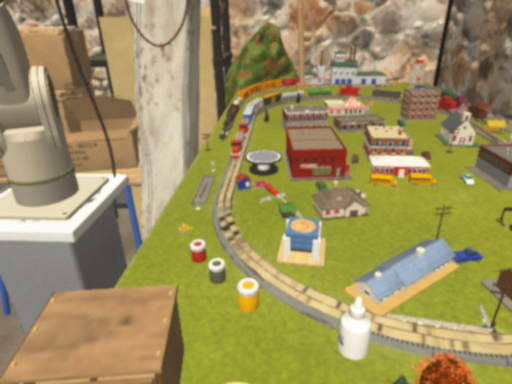

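The top view shows the stand at (168,197), dispenser at (320,163) and yellow jar at (375,197). The side view confirms these, with the red building just behind the stand. Next I'll measure them precisely.

```bash
python3 - <<'E'
from h import *
im=vision.camera("top")
cv2.imwrite("pics/c.png",np.hstack([cv2.resize(im[y-28:y+28,x-28:x+28],(260,260),interpolation=cv2.INTER_CUBIC) for x,y in((168,197),(320,163),(375,197))]))
for n in("coaster_top","jar_yellow"):
    r=vision.masks_of(n,"top")[0];m=r["pixels"]
    ys,xs=np.nonzero(m);c,wh,a=cv2.minAreaRect(np.c_[xs,ys].astype(np.float32));z=.061 if n[0]=="c" else .043
    print(n,m.sum(),c,wh,a,pix("top",*c,z),pix("top",xs.mean(),ys.mean(),z))
    if n[0]=="c":
        P=np.array([pix("top",*q,z)[:2] for q in cv2.boxPoints((c,wh,a))]);e=np.diff(P,axis=0);print(np.degrees(np.arctan2(e[:,1],e[:,0])),np.linalg.norm(e,axis=1))
g=cv2.cvtColor(im,cv2.COLOR_BGR2HSV)
k=((g[...,1]<70)&(g[...,2]>90)).astype(np.uint8);k[:, :140]=0;k[:,196:]=0;k[:170]=0;k[223:]=0
cs=max(cv2.findContours(k,0,1)[0],key=cv2.contourArea);e=cv2.fitEllipse(cs);print(e,pix("top",*e[0],.045))
print(np.linalg.norm(pix("top",e[0][0]+e[1][0]/2,e[0][1],.045)-pix("top",*e[0],.045))*2)
E
```

```text
coaster_top 500 (320.0077209472656, 160.9384765625) (22.574321746826172, 22.20221710205078) 7.125016689300537 [ 0.65707078 -0.21181829  0.061     ] [ 0.65691542 -0.21172571  0.061     ]
[ -7.09317852 -96.58779464 172.48886799] [0.06180609 0.06146237 0.06173997]
jar_yellow 153 (373.6000061035156, 197.1999969482422) (11.62755298614502, 15.205260276794434) 63.43495178222656 [ 0.56194743 -0.35931187  0.043     ] [ 0.56218775 -0.35901885  0.043     ]
((168.0460968017578, 196.1856689453125), (35.68258285522461, 36.67278289794922), 38.91693878173828) [0.55703768 0.20081402 0.045     ]
0.09735420723850892
```

View pics/c.png

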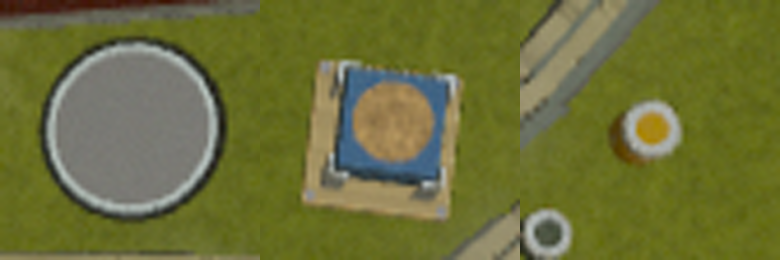

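The ring, coaster (yaw about −7°) and jar lid at about (375.5,196.6) are all clear. I'll move above the dispenser.

```bash
python3 -m handwheel '[[0,0,8.1,0,0,0,1],[0,0,8.1,0,0,0,1],[0,0,8.1,0,0,0,1],[0,0,8.1,0,0,0,1],[0,0,0,0.0246,-0.0284,0,1],[0,0,0,0.0246,-0.0284,0,1],[0,0,0,0.0246,-0.0284,0,1],[0,0,0,0.0246,-0.0284,0,1],[0,0,0,0.0246,-0.0284,0,1],[0,0,0,0.0246,-0.0284,0,1],[0,0,0,0.0246,-0.0284,0,1],[0,0,0,0.0246,-0.0284,0,1],[0,0,0,0.0246,-0.0284,0,1],[0,0,0,0.0246,-0.0284,0,1],[0,0,0,0.0246,-0.0284,0,1],[0,0,0,0.0246,-0.0284,0,1],[0,0,0,0.0246,-0.0284,0,1],[0,0,0,0.0246,-0.0284,0,1]]' 20
python3 -m handwheel '[[0,0,0,0,0,0,1],[0,0,0,0,0,0,1],[0,0,0,0,0,0,1]]'
cat >> h.py <<'E'
def go(x,y,z,yaw=None):
    s=bot.state();p=s["tool_pos"];from scipy.spatial.transform import Rotation as Ro
    R=Ro.from_euler("xyz",s["tool_rot"]).as_matrix()
    print("t",s["time_s"],"tool",np.round(p,4),np.round(np.degrees(s["tool_rot"]),2),"shift tool",np.round(R.T@(np.array([x,y,z])-p),4))
E
python3 - <<'E'
from h import *
bot.state();im=vision.camera("wrist");cv2.imwrite("pics/w1.png",im)
for r in vision.masks_of("coaster_top","wrist")[:2]:
    m=r["pixels"];ys,xs=np.nonzero(m);R=cv2.minAreaRect(np.c_[xs,ys].astype(np.float32))
    P=np.array([pix("wrist",*q,.061)[:2] for q in cv2.boxPoints(R)]);e=np.diff(P,axis=0)
    print(r["score"],m.sum(),R,pix("wrist",*R[0],.061),np.degrees(np.arctan2(e[:,1],e[:,0])),np.linalg.norm(e,axis=1))
go(.657,-.212,.0685)
E
```

```text
time_s: 2.35
tool_pos: [0.6591, -0.2119, 0.199]
tool_rot: [3.141, -0.0, -0.124]
ft_force: [0.5, -1.0, -0.1]
width: 0.0872
gripper_force: 0.0
time_s: 2.65
tool_pos: [0.6575, -0.2142, 0.1989]
tool_rot: [3.141, 0.0, -0.125]
ft_force: [0.1, -0.5, -0.6]
width: 0.087
gripper_force: 0.0
0.68 2989 ((252.76287841796875, 177.6195068359375), (54.300716400146484, 55.52961730957031), 88.80650329589844) [ 0.65826182 -0.21230723  0.061     ] [-96.03012852 175.30400116  84.03308372] [0.05848123 0.06028532 0.06159782]
0.48 998 ((380.2499694824219, 227.75001525878906), (41.01219177246094, 27.577163696289062), 45.0) [ 0.58210474 -0.34837293  0.061     ] [ -47.15938036 -140.51101658  134.70798416] [0.03025355 0.05080047 0.03123296]
t 2.75 tool [ 0.6574 -0.2144  0.1992] [179.96  -0.    -7.2 ] shift tool [-0.0007 -0.0024  0.1307]
```

View pics/w1.png

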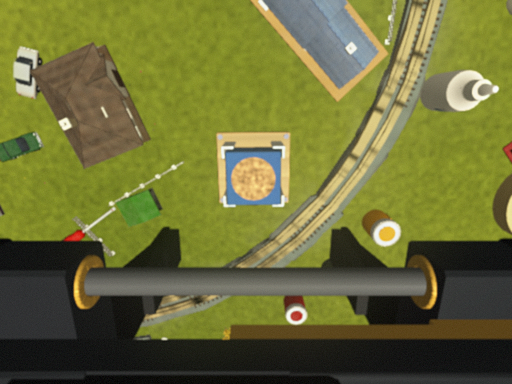

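The wrist view shows the coaster square with the tool, centred at (253,178). The jar lid is at (386,233). Descending.

```bash
python3 -c "
from h import *
print(pix('wrist',386,233,.043))"
python3 -m handwheel '[[0,0,0,0,-0.0022,0.02,1],[0,0,0,0,0,0.03,1],[0,0,0,0,0,0.03,1],[0,0,0,0,0,0.025,1],[0,0,0,0,0,0.015,1],[0,0,0,0,0,0.007,1],[0,0,0,0,0,0.0035,1],[0,0,0,0,0,0,1],[0,0,0,0,0,0,1],[0,0,0,0,0,0,1]]' 15; python3 -c "
from h import *
go(.6577,-.2122,.0685)"
```

```text
[ 0.56583144 -0.36208268  0.043     ]
time_s: 3.75
tool_pos: [0.659, -0.2109, 0.0696]
tool_rot: [3.141, -0.002, -0.124]
ft_force: [-0.3, -0.4, -0.0]
width: 0.087
gripper_force: 0.0
t 3.75 tool [ 0.659  -0.2109  0.0696] [ 1.7998e+02 -9.0000e-02 -7.0900e+00] shift tool [-0.0011  0.0015  0.0011]
```

```bash
python3 -m handwheel '[[0,0,0,-0.001,0.001,0.0007,1],[0,0,0,0,0,0,1],[0,0,0,0,0,0,0.5],[0,0,0,0,0,0,0.5],[0,0,0,0,0,0,0.5],[0,0,0,0,0,0,0.5],[0,0,0,0,0,0,0.5],[0,0,0,0,0,0,0.5]]' 15
```

```text
time_s: 4.55
tool_pos: [0.6572, -0.2116, 0.0677]
tool_rot: [3.142, -0.0, -0.124]
ft_force: [-0.7, -0.9, 0.1]
width: 0.0483
gripper_force: 0.0
```

The fingers passed 60 mm without gripping anything, so I'll look.

```bash
python3 - <<'E'
from h import *
s=bot.state();im=vision.camera("wrist");im2=vision.camera("side");t=vision.camera("top")
x,y=300,235
a=cv2.resize(im2[y-50:y+50,x-65:x+65],(390,300),interpolation=cv2.INTER_CUBIC)
b=cv2.resize(im,(400,300))
cv2.imwrite("pics/w2.png",np.hstack([b,a]))
print(s["width"],s["gripper_force"],s["tool_pos"])
E
```

```text
0.0483121993058665 0.0 [ 0.65724088 -0.21159337  0.06774972]
```

View pics/w2.png

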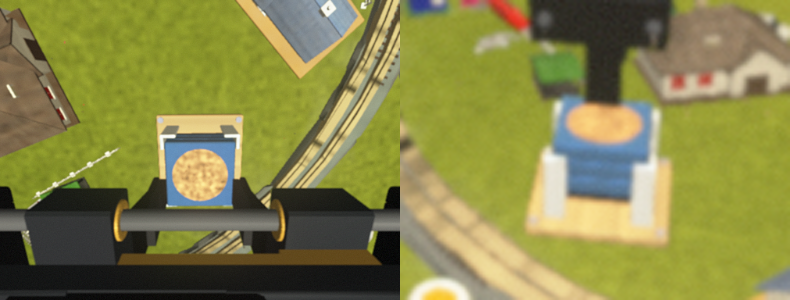

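```bash
python3 - <<'E'
from h import *
s=bot.state();im2=vision.camera("side");im=vision.camera("wrist").copy()
x,y=300,230
a=cv2.resize(im2[y-65:y+35,x-65:x+65],(520,400),interpolation=cv2.INTER_CUBIC)
p=s["tool_pos"];yw=s["tool_rot"][2]
ty=np.array([np.sin(yw),-np.cos(yw),0])
for k,c in((-.024,(0,0,255)),(.024,(0,255,255))):
  for dz in(-.014,.05):
    q=proj("side",p+k*ty+[0,0,dz]);cv2.circle(a,tuple(int(v) for v in (q-[x-65,y-65])*4),4,c,-1)
cx=np.array([.6577,-.2122,.061]);tx=np.array([-ty[1],ty[0],0])
for i in(-1,1):
  for j in(-1,1):
    q=proj("side",cx+.03*(i*tx+j*ty));cv2.circle(a,tuple(int(v) for v in (q-[x-65,y-65])*4),4,(0,255,0),-1)
cv2.imwrite("pics/w3.png",a)
m=vision.camera_model("wrist");print("wrist cam",-np.array(m["R"]).T@m["t"],np.array(m["R"]).round(3),proj("wrist",p-[0,0,.014]+.024*ty),proj("wrist",p-[0,0,.014]-.024*ty), proj("wrist",cx))
for c in("side","wrist"): print(vision.boxes_of("coaster_top",c)[:1])
E
```

```text
wrist cam [ 0.73516942 -0.22153427  0.25271572] [[-0.124 -0.992 -0.001]
 [-0.951  0.118  0.286]
 [-0.284  0.036 -0.958]] [289.36830821 220.48907418] [220.16057411 220.50006408] [255.56461971 223.73095781]
[{'point': [0.6601, -0.2221, 0.0593], 'score': 0.55}]
[{'point': [0.6582, -0.2116, 0.065], 'score': 0.63}]
```

View pics/w3.png

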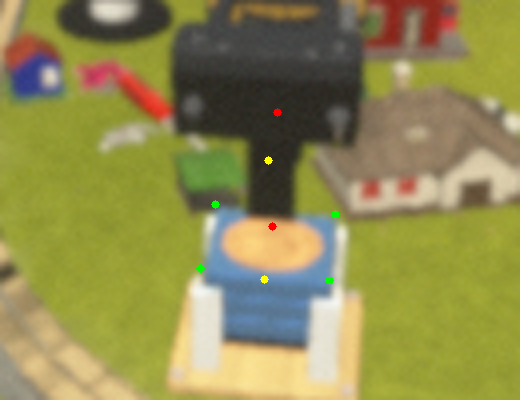

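The picture shows only one finger column, ending at crop (272,215). A near finger at coaster height would hide the front face, so the fingers may be higher than computed. I'll check this numerically.

```bash
python3 - <<'E'
from h import *
s=bot.state();p=s["tool_pos"];ty=np.array([np.sin(s["tool_rot"][2]),-np.cos(s["tool_rot"][2]),0]);tx=np.array([-ty[1],ty[0],0])
print("qpos",s["qpos"].round(3),"rot",s["tool_rot"])
for z in(.054,.07,.085,.1,.115):
    for k in(-.04,.04):
        print(z,k,"side",proj("side",[*(p+k*ty)[:2],z]).round(),"wrist",proj("wrist",[*(p+np.sign(k)*.024*ty)[:2],z]).round())
print(proj("side",[*(p+.095*ty)[:2],.124]))
im=vision.camera("wrist");r=vision.masks_of("coaster_top","wrist")[0]["pixels"];ys,xs=np.nonzero(r);print(xs.min(),xs.max(),ys.min(),ys.max())
c=np.array([.6577,-.2122,.061]);print([proj("wrist",c+.03*(i*tx+j*ty)).round() for i in(-1,1) for j in(-1,1)])
big=cv2.resize(im[160:320,130:390],(780,480),interpolation=cv2.INTER_CUBIC)
big=cv2.convertScaleAbs(big,alpha=1.6,beta=40);cv2.imwrite("pics/w4.png",big)
E
```

```text
qpos [ 0.402  0.575 -0.224  1.406  0.131  1.176 -1.532] rot [ 3.14155835e+00 -4.98788236e-05 -1.23716603e-01]
0.054 -0.04 side [304. 218.] wrist [220. 221.]
0.054 0.04 side [300. 240.] wrist [289. 221.]
0.07 -0.04 side [304. 211.] wrist [217. 230.]
0.07 0.04 side [301. 232.] wrist [292. 230.]
0.085 -0.04 side [304. 204.] wrist [214. 240.]
0.085 0.04 side [301. 225.] wrist [295. 240.]
0.1 -0.04 side [305. 198.] wrist [211. 252.]
0.1 0.04 side [301. 218.] wrist [298. 252.]
0.115 -0.04 side [305. 191.] wrist [207. 265.]
0.115 0.04 side [301. 211.] wrist [302. 265.]
[298.74528733 222.39300687]
210 300 179 263
[array([213., 264.]), array([299., 264.]), array([209., 180.]), array([302., 180.])]
```

View pics/w4.png

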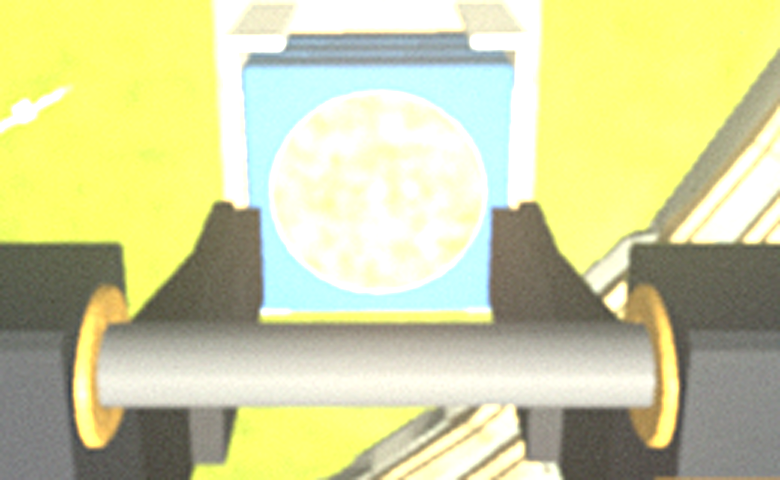

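The fingers in the wrist view have a gap of about 76 px at 44 mm, with the pad edge at row 228. In the side view they end at (303,219). All of this puts the tips near z≈0.09, about 35 mm above what the pose reading implies, so the fingers closed above the tile. I'll open, lower in small steps with a force check, and remeasure.

```bash
python3 -m handwheel '[[0,0,0,0,0,0,1],[0,0,0,0,0,0,1],[0,0,0,0,0,0,1],[0,0,0,0,0,0,1],[0,0,0,0,0,0,1],[0,0,0,0,0,0,1]]'; python3 -m handwheel '[[0,0,0,0,0,0.005,1],[0,0,0,0,0,0.005,1],[0,0,0,0,0,0.005,1],[0,0,0,0,0,0,1],[0,0,0,0,0,0,1]]'
cat > m.py <<'E'
from h import *
s=bot.state();p=s["tool_pos"];im=vision.camera("side");w=vision.camera("wrist")
m=vision.camera_model("wrist");print("tool",p.round(4),"cam",(-np.array(m["R"]).T@m["t"]).round(4),"w",s["width"],"F",s["ft_force"].round(1))
g=w.max(2);print("wrist rows dark cols:")
for r in range(205,270,8):
    d=g[r]<75; l=np.nonzero(d[100:256])[0]; q=np.nonzero(d[256:420])[0]
    print(r,l.max()+100 if len(l) else None,q.min()+256 if len(q) else None)
gs=im.max(2)
print("side dark run per col:",[(c,int(np.nonzero(gs[180:290,c]<60)[0].max()+180) if (gs[180:290,c]<60).any() else None) for c in range(280,330,4)])
E
python3 m.py
```

```text
time_s: 5.6
tool_pos: [0.6572, -0.2117, 0.0678]
tool_rot: [3.142, -0.0, -0.124]
ft_force: [0.6, 0.4, 0.8]
width: 0.0824
gripper_force: 0.0
time_s: 6.1
tool_pos: [0.6571, -0.2116, 0.0525]
tool_rot: [-3.142, 0.0, -0.124]
ft_force: [-0.2, -0.0, 0.7]
width: 0.087
gripper_force: 0.0
tool [ 0.6571 -0.2116  0.0525] cam [ 0.7353 -0.2216  0.2379] w 0.08702797884391533 F [-0.2 -0.   0.7]
wrist rows dark cols:
205 None 380
213 None 374
221 None 368
229 177 334
237 178 332
245 179 331
253 180 330
261 179 331
269 255 256
side dark run per col: [(280, 205), (284, 205), (288, 206), (292, 206), (296, 217), (300, 231), (304, 231), (308, 208), (312, 207), (316, 208), (320, 207), (324, None), (328, None)]
```

```bash
python3 - <<'E'
from h import *
s=bot.state();p=s["tool_pos"];ty=np.array([np.sin(s["tool_rot"][2]),-np.cos(s["tool_rot"][2]),0]);tx=np.array([-ty[1],ty[0],0])
for z in(.04,.05,.06,.07,.08):
    print(z,[proj("side",[*(p+k*ty)[:2],z]).round(1).tolist() for k in(.0435,.0585)],"wrist pad front edge",[proj("wrist",[*(p+.0095*tx+k*ty)[:2],z]).round().tolist() for k in(-.0435,.0435)])
E
```

```text
0.04 [[300.0, 246.9], [299.2, 251.7]] wrist pad front edge [[191.0, 208.0], [319.0, 208.0]]
0.05 [[300.1, 242.4], [299.4, 247.2]] wrist pad front edge [[188.0, 213.0], [322.0, 213.0]]
0.06 [[300.3, 237.9], [299.6, 242.5]] wrist pad front edge [[185.0, 219.0], [325.0, 219.0]]
0.07 [[300.5, 233.3], [299.8, 237.8]] wrist pad front edge [[181.0, 225.0], [329.0, 225.0]]
0.08 [[300.7, 228.6], [299.9, 233.1]] wrist pad front edge [[177.0, 232.0], [333.0, 232.0]]
```

Tips are about 24 mm above the reported tool z, give or take 4 mm. I'll find the exact height by touch: a light squeeze every 2 mm until the fingers stop at 60 mm.

```bash
python3 -m handwheel '[[0,0,0,0,0,0.005,0.78],[0,0,0,0,0,0.005,0.78],[0,0,0,0,0,0.001,0.78],[0,0,0,0,0,0,0.6],[0,0,0,0,0,0,0.6],[0,0,0,0,0,0,0.6],[0,0,0,0,0,0,0.6]]' 3 | egrep 'pos|wid|gri|ft'
python3 -m handwheel '[[0,0,0,0,0,0,0.78],[0,0,0,0,0,0,0.78],[0,0,0,0,0,0,0.78],[0,0,0,0,0,0.002,0.78],[0,0,0,0,0,0,0.6],[0,0,0,0,0,0,0.6],[0,0,0,0,0,0,0.6],[0,0,0,0,0,0,0.6]]' 3 | egrep 'pos|wid|gri|ft'
```

```text
tool_pos: [0.6574, -0.2116, 0.042]
ft_force: [0.7, -0.8, -0.3]
width: 0.0529
gripper_force: 0.0
tool_pos: [0.6573, -0.2116, 0.0398]
ft_force: [-0.1, 0.3, -0.4]
width: 0.0533
gripper_force: 0.0
```

```bash
python3 -m handwheel '[[0,0,0,0,0,0,0.78],[0,0,0,0,0,0,0.78],[0,0,0,0,0,0,0.78],[0,0,0,0,0,0.002,0.78],[0,0,0,0,0,0,0.6],[0,0,0,0,0,0,0.6],[0,0,0,0,0,0,0.6],[0,0,0,0,0,0,0.6]]' 3 | egrep 'pos|wid|gri|ft'
```

```text
tool_pos: [0.6572, -0.2116, 0.0377]
ft_force: [0.1, 0.2, -0.2]
width: 0.0594
gripper_force: 3.0
```

```bash
python3 m.py | head -1
```

```text
tool [ 0.6572 -0.2116  0.0377] cam [ 0.7351 -0.2215  0.2227] w 0.05937036846315887 F [ 0.1  0.2 -0.2]
```

Contact begins at tool z≈0.0388, so the tip is at about tool z + 22 mm. I'll open, go 5.5 mm lower, grip and lift.

```bash
python3 -m handwheel '[[0,0,0,0,0,0,0.8],[0,0,0,0,0,0,0.8],[0,0,0,0,0,0,0.8],[0,0,0,0,0,0.003,0.8],[0,0,0,0,0,0.0025,0.8],[0,0,0,0,0,0,0.8],[0,0,0,0,0,0,0.55],[0,0,0,0,0,0,0.55],[0,0,0,0,0,0,0.55],[0,0,0,0,0,0,0.55]]' 15
python3 -m handwheel '[[0,0,0,0,0,-0.005,0.55],[0,0,0,0,0,-0.01,0.55],[0,0,0,0,0,-0.015,0.55],[0,0,0,0,0,-0.03,0.55],[0,0,0,0,0,-0.03,0.55],[0,0,0,0,0,-0.02,0.55],[0,0,0,0,0,0,0.55],[0,0,0,0,0,0,0.55]]'
python3 - <<'E'
from h import *
s=bot.state();im=vision.camera("side")
a=cv2.resize(im[145:275,235:365],(520,520),interpolation=cv2.INTER_CUBIC);cv2.imwrite("pics/s5.png",a)
go(.557,.2008,.15)
E
```

```text
time_s: 9.6
tool_pos: [0.6573, -0.2117, 0.0324]
tool_rot: [3.142, -0.0, -0.124]
ft_force: [0.8, -0.4, -0.1]
width: 0.0599
gripper_force: 15.0
time_s: 10.4
tool_pos: [0.6574, -0.2117, 0.1432]
tool_rot: [3.141, -0.001, -0.124]
ft_force: [-1.1, 1.1, -1.9]
width: 0.0596
gripper_force: 15.0
t 10.45 tool [ 0.6569 -0.2115  0.142 ] [ 1.80e+02  3.00e-02 -7.08e+00] shift tool [-0.15   -0.3969 -0.008 ]
```

View pics/s5.png

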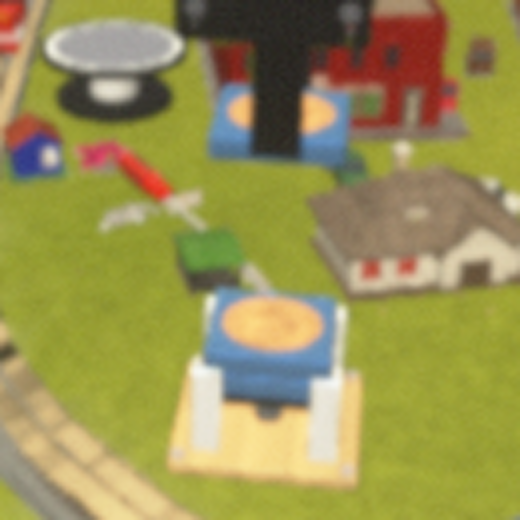

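The side view shows the held tile at about (280,125), and in the dispenser one has risen with two left. Now moving to above the stand.

```bash
python3 -m handwheel '[[0,0,0,-0.0125,-0.0331,0,0.55],[0,0,0,-0.0125,-0.0331,0,0.55],[0,0,0,-0.0125,-0.0331,0,0.55],[0,0,0,-0.0125,-0.0331,0,0.55],[0,0,0,-0.0125,-0.0331,0,0.55],[0,0,0,-0.0125,-0.0331,0,0.55],[0,0,0,-0.0125,-0.0331,0,0.55],[0,0,0,-0.0125,-0.0331,0,0.55],[0,0,0,-0.0125,-0.0331,0,0.55],[0,0,0,-0.0125,-0.0331,0,0.55],[0,0,0,-0.0125,-0.0331,0,0.55],[0,0,0,-0.0125,-0.0331,0,0.55],[0,0,0,0,0,0,0.55],[0,0,0,0,0,0,0.55],[0,0,0,0,0,0,0.55]]'
python3 - <<'E'
from h import *
im=vision.camera("wrist")
for r in vision.masks_of("coaster_top","wrist")[:1]:
    ys,xs=np.nonzero(r["pixels"]);z=bot.state()["tool_pos"][2]+.0286;print(len(xs),pix("wrist",(xs.min()+xs.max())/2,(ys.min()+ys.max())/2,z),ys.min(),ys.max(),z)
print(vision.boxes_of("stand_top","wrist")[:1])
go(.557,.2008,.035)
E
```

```text
time_s: 11.95
tool_pos: [0.5574, 0.1996, 0.1415]
tool_rot: [3.14, 0.001, -0.125]
ft_force: [0.6, -0.1, -2.0]
width: 0.0596
gripper_force: 15.0
7924 [0.56854062 0.19828966 0.17039371] 193 268 0.17039371154063077
[]
t 12.1 tool [0.5577 0.1997 0.142 ] [ 1.7997e+02  1.0000e-02 -7.2000e+00] shift tool [-0.0008 -0.0011  0.107 ]
```

```bash
python3 -c "
from h import *
print(pix('wrist',256,193,.1705))"
python3 -m handwheel '[[0,0,0,-0.0008,-0.0011,0.02,0.55],[0,0,0,0,0,0.03,0.55],[0,0,0,0,0,0.025,0.55],[0,0,0,0,0,0.015,0.55],[0,0,0,0,0,0.01,0.55],[0,0,0,0,0,0.006,0.55],[0,0,0,0,0,0.003,0.55],[0,0,0,0,0,0.002,0.55],[0,0,0,0,0,0,0.55],[0,0,0,0,0,0,0.55]]'
```

```text
[0.58979286 0.19498277 0.1705    ]
time_s: 13.1
tool_pos: [0.557, 0.2024, 0.0318]
tool_rot: [-3.141, -0.001, -0.124]
ft_force: [0.2, -0.4, -0.8]
width: 0.0595
gripper_force: 15.0
```

```bash
python3 -m handwheel '[[0,0,0,0,0.001,0.0015,0.55],[0,0,0,0,0,0.001,0.55],[0,0,0,0,0,0.0005,0.55],[0,0,0,0,0,0,0.55],[0,0,0,0,0,0,0.55]]'
```

```text
time_s: 13.6
tool_pos: [0.5567, 0.2012, 0.0283]
tool_rot: [3.141, -0.0, -0.124]
ft_force: [0.0, -0.2, -1.0]
width: 0.0598
gripper_force: 15.0
```

```bash
python3 -m handwheel '[[0,0,0,0,0,0.0007,0.55],[0,0,0,0,0,0,0.55]]'; python3 -m handwheel '[[0,0,0,0,0,0,0.75],[0,0,0,0,0,0,0.75],[0,0,0,0,0,0,0.85],[0,0,0,0,0,0,0.85]]'
python3 -m handwheel '[[0,0,0,0,0,-0.01,0.9],[0,0,0,0,0,-0.02,1],[0,0,0,0,0,-0.04,1],[0,0,0,0,0,-0.04,1],[0,0,0,0,0,-0.04,1],[0,0,0,0,0,0,1],[0,0,0,0,0,0,1]]' | head -2
python3 - <<'E'
from h import *
im=vision.camera("wrist");cv2.imwrite("pics/w6.png",im)
b=vision.masks_of("coaster_top","wrist")
for r in b[:2]:
    ys,xs=np.nonzero(r["pixels"]);R=cv2.minAreaRect(np.c_[xs,ys].astype(np.float32));print(len(xs),r["score"],R,pix("wrist",*R[0],.057))
go(.565,-.362,.14)
E
```

```text
time_s: 13.8
tool_pos: [0.5567, 0.2012, 0.0282]
tool_rot: [3.141, -0.0, -0.124]
ft_force: [-3.3, -1.2, 6.8]
width: 0.0601
gripper_force: 15.0
time_s: 14.2
tool_pos: [0.5566, 0.2013, 0.0274]
tool_rot: [3.142, 0.0, -0.124]
ft_force: [0.6, 0.3, -0.2]
width: 0.0717
gripper_force: 0.0
time_s: 14.9
tool_pos: [0.5571, 0.2015, 0.1791]
3338 0.76 ((255.0, 180.5), (57.0, 60.0), 90.0) [0.55790998 0.20057018 0.057     ]
t 15.0 tool [0.5561 0.201  0.1768] [ 1.7996e+02  6.0000e-02 -7.0800e+00] shift tool [0.0783 0.5575 0.0371]
```

View pics/w6.png

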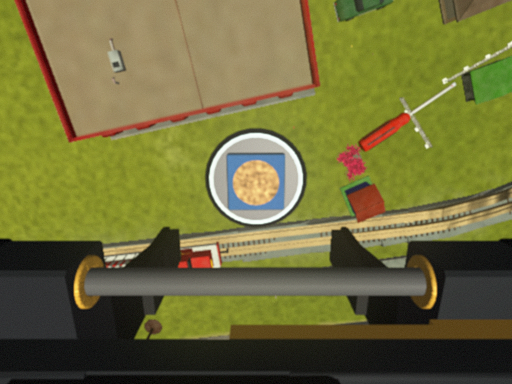

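The tile is flat at (256,181), in the ring centred at about (256,177), within a few mm. Now to the jar: translate, then turn the jaws to close along x.

```bash
python3 -m handwheel '[[0,0,0,0.0056,0.0398,0,1],[0,0,0,0.0056,0.0398,0,1],[0,0,0,0.0056,0.0398,0,1],[0,0,0,0.0056,0.0398,0,1],[0,0,0,0.0056,0.0398,0,1],[0,0,0,0.0056,0.0398,0,1],[0,0,0,0.0056,0.0398,0,1],[0,0,0,0.0056,0.0398,0,1],[0,0,0,0.0056,0.0398,0,1],[0,0,0,0.0056,0.0398,0,1],[0,0,0,0.0056,0.0398,0,1],[0,0,0,0.0056,0.0398,0,1],[0,0,0,0.0056,0.0398,0,1],[0,0,0,0.0056,0.0398,0,1]]' |head -3
python3 -m handwheel '[[0,0,-8.1,0,0,0,1],[0,0,-8.1,0,0,0,1],[0,0,-8.1,0,0,0,1],[0,0,-8.1,0,0,0,1],[0,0,-8.1,0,0,0,1],[0,0,-8.1,0,0,0,1],[0,0,-8.1,0,0,0,1],[0,0,-8.1,0,0,0,1],[0,0,-8.1,0,0,0,1],[0,0,-8.1,0,0,0,1],[0,0,-8.1,0,0,0,1],[0,0,-8.1,0,0,0,1],[0,0,0,0,0,0,1],[0,0,0,0,0,0,1],[0,0,0,0,0,0,1]]' | head -3
python3 - <<'E'
from h import *
im=vision.camera("wrist");cv2.imwrite("pics/w7.png",im)
for r in vision.masks_of("jar_yellow","wrist")[:2]:
    ys,xs=np.nonzero(r["pixels"]);print(len(xs),r["score"],xs.mean(),ys.mean(),xs.min(),xs.max(),ys.min(),ys.max(),pix("wrist",xs.mean(),ys.mean(),.03))
# white lid
g=cv2.cvtColor(im,cv2.COLOR_BGR2HSV)
ys0,xs0=np.nonzero(r["pixels"] if 0 else vision.masks_of("jar_yellow","wrist")[0]["pixels"])
k=np.zeros(im.shape[:2],np.uint8);k[ys0.min()-6:ys0.max()+7,xs0.min()-6:xs0.max()+7]=1
w=((g[...,1]<60)&(g[...,2]>130)).astype(np.uint8)*k
c=np.vstack(cv2.findContours(w,0,1)[0]);C,rad=cv2.minEnclosingCircle(c);print("lid",C,rad,pix("wrist",*C,.043))
go(.565,-.362,.14)
E
```

```text
time_s: 16.4
tool_pos: [0.5648, -0.3626, 0.176]
tool_rot: [-3.141, 0.002, -0.124]
time_s: 17.9
tool_pos: [0.5655, -0.3612, 0.177]
tool_rot: [-3.141, -0.0, 1.57]
921 0.83 253.81216069489685 177.3973941368078 239 269 159 196 [ 0.56429676 -0.36255747  0.03      ]
lid (253.78688049316406, 180.01638793945312) 15.454840660095215 [ 0.56436694 -0.36235735  0.043     ]
t 18.05 tool [ 0.5657 -0.3613  0.1775] [-179.99    0.     90.03] shift tool [-0.0007 -0.0007  0.0375]
```

View pics/w7.png

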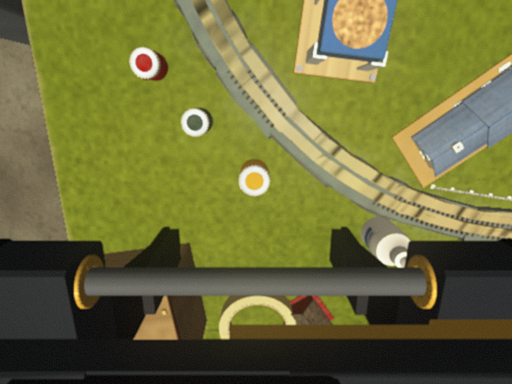

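The jar lid is at (254,180), and the tool is nearly above it. The glue bottle at (385,240) is close to the body's footprint, so I'll check its position first.

```bash
python3 - <<'E'
from h import *
print("base",pix("side",352,352,0),"topcam cap",[pix("top",403,141,z).round(3) for z in(.06,.08,.1)],"side cap z:",[proj("side",[.70,-.43,z]).round() for z in(.06,.08,.1)])
go(.5645,-.362,-.003)
E
```

```text
base [ 0.7192457  -0.44839797  0.        ] topcam cap [array([ 0.716, -0.439,  0.06 ]), array([ 0.711, -0.433,  0.08 ]), array([ 0.706, -0.427,  0.1  ])] side cap z: [array([340., 310.]), array([341., 299.]), array([342., 287.])]
t 18.05 tool [ 0.5657 -0.3613  0.1775] [-179.99    0.     90.03] shift tool [-0.0007 -0.0011  0.1805]
```

The bottle is at about (0.715,−0.44), 0.15 m away in x, so it's clear. Descending and gripping.

```bash
python3 -m handwheel '[[0,0,0,-0.0007,-0.0011,0.03,1],[0,0,0,0,0,0.04,1],[0,0,0,0,0,0.04,0.9],[0,0,0,0,0,0.03,0.8],[0,0,0,0,0,0.02,0.8],[0,0,0,0,0,0.013,0.8],[0,0,0,0,0,0.007,0.8],[0,0,0,0,0,0,0.8],[0,0,0,0,0,0,0.8]]' 8
python3 -m handwheel '[[0,0,0,0,0,0,0.25],[0,0,0,0,0,0,0.25],[0,0,0,0,0,0,0.25],[0,0,0,0,0,0,0.25],[0,0,0,0,0,0,0.25],[0,0,0,0,0,0,0.25],[0,0,0,0,0,0,0.25],[0,0,0,0,0,0,0.25]]'
```

```text
time_s: 18.95
tool_pos: [0.5652, -0.3624, -0.0013]
tool_rot: [3.14, 0.001, 1.573]
ft_force: [-0.1, 0.1, 1.1]
width: 0.0697
gripper_force: 0.0
time_s: 19.75
tool_pos: [0.5646, -0.3621, -0.0024]
tool_rot: [3.142, 0.0, 1.573]
ft_force: [0.1, 1.3, 1.0]
width: 0.0335
gripper_force: 8.0
```

```bash
python3 -m handwheel '[[0,0,0,0,0,-0.01,0.25],[0,0,0,0,0,-0.03,0.25],[0,0,0,0,0,-0.04,0.25],[0,0,0,0,0,-0.04,0.25],[0,0,0,0,0,-0.04,0.25],[0,0,8.1,0,0,0,0.25],[0,0,8.1,0,0,0,0.25],[0,0,8.1,0,0,0,0.25],[0,0,8.1,0,0,0,0.25],[0,0,8.1,0,0,0,0.25],[0,0,8.1,0,0,0,0.25],[0,0,8.1,0,0,0,0.25],[0,0,8.1,0,0,0,0.25],[0,0,8.1,0,0,0,0.25],[0,0,8.1,0,0,0,0.25],[0,0,8.1,0,0,0,0.25],[0,0,8.1,0,0,0,0.25],[0,0,0,0,0,0,0.25],[0,0,0,0,0,0,0.25]]'
python3 -c "
from h import *
go(.5575,.2007,.155)"
```

```text
time_s: 21.65
tool_pos: [0.5647, -0.3619, 0.158]
tool_rot: [3.141, -0.0, -0.119]
ft_force: [0.2, -0.3, -0.3]
width: 0.0339
gripper_force: 8.0
t 21.65 tool [ 0.5647 -0.3619  0.158 ] [ 1.7999e+02 -2.0000e-02 -6.8300e+00] shift tool [-0.074  -0.5578  0.0029]
```

```bash
python3 -m handwheel '[[0,0,0,-0.0046,-0.0349,0,0.25],[0,0,0,-0.0046,-0.0349,0,0.25],[0,0,0,-0.0046,-0.0349,0,0.25],[0,0,0,-0.0046,-0.0349,0,0.25],[0,0,0,-0.0046,-0.0349,0,0.25],[0,0,0,-0.0046,-0.0349,0,0.25],[0,0,0,-0.0046,-0.0349,0,0.25],[0,0,0,-0.0046,-0.0349,0,0.25],[0,0,0,-0.0046,-0.0349,0,0.25],[0,0,0,-0.0046,-0.0349,0,0.25],[0,0,0,-0.0046,-0.0349,0,0.25],[0,0,0,-0.0046,-0.0349,0,0.25],[0,0,0,-0.0046,-0.0349,0,0.25],[0,0,0,-0.0046,-0.0349,0,0.25],[0,0,0,-0.0046,-0.0349,0,0.25],[0,0,0,-0.0046,-0.0349,0,0.25],[0,0,0,0,0,0,0.25],[0,0,0,0,0,0,0.25],[0,0,0,0,0,0,0.25]]'
python3 -c "
from h import *
go(.5575,.2007,.06)"
```

```text
time_s: 23.55
tool_pos: [0.5608, 0.1997, 0.1576]
tool_rot: [3.141, -0.0, -0.124]
ft_force: [0.9, -0.9, -0.1]
width: 0.034
gripper_force: 8.0
t 23.55 tool [0.5608 0.1997 0.1576] [ 1.7995e+02 -2.0000e-02 -7.0800e+00] shift tool [-0.0034 -0.0007  0.0976]
```

```bash
python3 -m handwheel '[[0,0,0,-0.003,-0.0007,0.02,0.25],[0,0,0,0,0,0.03,0.25],[0,0,0,0,0,0.025,0.25],[0,0,0,0,0,0.013,0.25],[0,0,0,0,0,0.007,0.25],[0,0,0,0,0,0.003,0.25],[0,0,0,0,0,0.002,0.25],[0,0,0,0,0,0.001,0.25],[0,0,0,0,0,0,0.25],[0,0,0,0,0,0,0.25]]'
```

```text
time_s: 24.55
tool_pos: [0.5578, 0.2024, 0.0571]
tool_rot: [-3.141, -0.001, -0.124]
ft_force: [-0.5, -0.1, -0.6]
width: 0.0341
gripper_force: 8.0
```

```bash
python3 -m handwheel '[[0,0,0,0,0.001,0.001,0.25],[0,0,0,0,0,0.0007,0.25],[0,0,0,0,0,0,0.25],[0,0,0,0,0,0,0.25]]'
```

```text
time_s: 24.95
tool_pos: [0.5574, 0.2012, 0.0548]
tool_rot: [3.142, 0.0, -0.124]
ft_force: [0.0, 0.4, -0.1]
width: 0.0335
gripper_force: 8.0
```

```bash
python3 -m handwheel '[[0,0,0,0,0,0.0004,0.25],[0,0,0,0,0,0,0.25]]'|egrep 'pos|ft'; python3 -m handwheel '[[0,0,0,0,0,0.0003,0.25],[0,0,0,0,0,0,0.25]]'|egrep 'pos|ft'
```

```text
tool_pos: [0.5575, 0.2012, 0.0546]
ft_force: [-0.3, -0.8, 0.7]
tool_pos: [0.5575, 0.2013, 0.0545]
ft_force: [-1.2, -1.5, 4.9]
```

Contact. Releasing, rising and checking.

```bash
python3 -m handwheel '[[0,0,0,0,0,0,0.45],[0,0,0,0,0,0,0.6],[0,0,0,0,0,0,0.7],[0,0,0,0,0,0,0.7],[0,0,0,0,0,0,0.7]]'|egrep 'pos|ft|wid'
python3 -m handwheel '[[0,0,0,0,0,-0.01,0.7],[0,0,0,0,0,-0.02,0.7],[0,0,0,0,0,-0.04,0.8],[0,0,0,0,0,-0.04,1],[0,0,0,0,0,-0.04,1],[0,0,0,0,0,0,1],[0,0,0,0,0,0,1],[0,0,0,0,0,0,1]]'
python3 - <<'E'
from h import *
w=vision.camera("wrist");s=vision.camera("side")
cv2.imwrite("pics/f.png",np.hstack([cv2.resize(w[100:260,170:350],(394,350)),cv2.resize(s[110:190,220:310],(394,350),interpolation=cv2.INTER_CUBIC)]))
for n in("jar_yellow","coaster_top"):
    for c in("wrist","side"):
        for b in vision.boxes_of(n,c)[:2]:print(n,c,b)
E
```

```text
tool_pos: [0.5574, 0.2012, 0.054]
ft_force: [-1.2, -0.4, -0.2]
width: 0.0585
time_s: 26.65
tool_pos: [0.5569, 0.201, 0.2034]
tool_rot: [3.141, 0.001, -0.124]
ft_force: [0.5, -0.8, 0.5]
width: 0.0865
gripper_force: 0.0
jar_yellow wrist {'point': [0.5586, 0.2006, 0.0957], 'score': 0.8}
jar_yellow wrist {'point': [0.5708, 0.1971, 0.0584], 'score': 0.56}
jar_yellow side {'point': [0.5572, 0.1938, 0.0829], 'score': 0.73}
coaster_top side {'point': [0.5611, 0.178, 0.0537], 'score': 0.52}
```

```bash
python3 -c "
from station import bot
print(bot.job_done())"
```

```text
the job is handed in; nothing more can be done
None
```

I handed the job in at about 27 s: the top coaster is within a few millimetres of the ring's centre, the dispenser has risen by one, and the yellow jar is released on the coaster; I checked that last step only by detector readings, and no verdict came back.

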